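# Run the shot-burnishing bowl and park its spout over the tray

## Task

Crank the shot-burnishing bowl counter-clockwise (seen from above) up to about 24 turns a minute and keep the bowl itself between 21 and 27 turns a minute for at least five seconds, then bring it to a stop with its spout over the catch tray, in line with the tray's pointer, and let go of the crank. The crank drives the bowl through a slip coupling, so watch the bowl and not the crank: never let the bowl race above 33 turns a minute or run backwards, and leave the other things on the bench where they are.

Things in the scene. Friction and masses are not known exactly. Their poses are not given: they have to be found in the camera images.
- foot: round grey foot of the shot-burnishing machine, 216 mm across, fixed; origin on the bench on the upright axle. On its +y side an aluminium catch tray (120 mm wide, 66 mm radially, 30 mm high, centre 153 mm from the axle) with a dark upright pointer, 71 mm high, in the middle of its outer wall, 187 mm from the axle, bent inward at its top. Place and yaw vary
- axle (a point): point on the axle, 157 mm above the bench (height to grip the knob). The crank is not fixed to the bowl: an eddy-current slip coupling drives the bowl with 0.018 N m per rad/s of (crank speed - bowl speed), either sign: the bowl is dragged up to speed and, with the crank held still, braked. A crank let go is carried along by the bowl
- mark (a point): the stop mark: point above the catch tray on the line from the axle to the pointer, 133 mm from the axle, 77 mm above the bench; where the spout's tip must stop
- spout (a point): middle of the black outlet face at the spout's tip, 133 mm from the axle, 77 mm above the bench; turns with the bowl. The spout is a steel block 36 mm wide, 26 mm high, sticking out 43 mm from the closed round steel bowl (180 mm across, 48 to 110 mm above the bench)
- grip (a point): centre of the black crank knob, where the fingers take it, 157 mm above the bench, 55 mm from the axle: an upright cylinder 26 mm across, from 133 to 181 mm above the bench, free to spin on its pin. The crank arm below it (top at 128 mm) lies over the bowl, turns about the axle without limit and starts at any angle to the spout
- bowl (a joint): turn of the bowl, rad, counter-clockwise from above positive, not wrapped, no stops; 0, 2 pi, 4 pi.. = spout at the mark. Nominal inertia 0.012 kg m2, the unknown shot inside makes it 0.7 to 1.4 times that. Dry drag 0.009 to 0.030 N m, unknown, about 0.018: in steady turning the bowl runs 0.5 to 1.7 rad/s slower than the crank; time constant about 0.67 s
- drag (a point): top of the small aluminium drag weight, 26 mm across, 121 mm above the bench, 78 mm from the axle on the foot's -y side (opposite the tray): it rests on the rim of the turning lid and brakes it a little, how much differs each time. It is held by a thin post 152 mm from the axle and a flat arm, top at 120 mm, below the path of the knob
- ring_blank: plain brass ring blank, 44 mm across, 8 mm high, lying in the catch tray; bystander, origin under its centre
- hammer: small hammer, 220 mm long, lying on the bench; bystander
- bench_block: square steel bench block 90 x 90 x 25 mm on the bench; bystander, origin under its centre
- ring_box: small red ring box 52 x 47 x 40 mm on the bench; bystander, origin under its centre
- jar: glass jar with metal cap, 68 mm across, 75 mm high, on the bench; bystander, origin under its centre
- mandrel: short tapered steel ring mandrel standing on the bench, 32 mm across the foot, 100 mm high; bystander, origin under its centre

How it is judged:
On the way, in this order (a step that is already met when the one before it is completed fails the run):
1. the bowl turns counter-clockwise at 21 to 27 turns a minute (2.2 to 2.83 rad/s) for 5 s without a break (velocity of joint bowl between 2.2 and 2.83 rad/s), for 5 s.
2. the bowl stands still with the spout's tip within 20 mm of the mark over the tray (horizontal distance between spout and mark below 0.02 m and velocity of joint bowl between -0.1 and 0.1 rad/s), for 0.5 s.
At the end, for the whole second after the job is handed in: The bowl is at rest (under 0.1 rad/s) with the tip of its spout within 20 mm of the mark in line with the tray's pointer, and the crank is let go (all of step 2); the robot touches nothing.
It fails at once if the bowl races above 33 turns a minute (3.46 rad/s) (velocity of joint bowl above 3.46 rad/s).
It fails at once if the bowl runs backwards (clockwise faster than 0.3 rad/s) (velocity of joint bowl below -0.3 rad/s).
It fails at once if another thing on the bench is moved by more than 30 mm (distance of any of ring_blank, hammer, bench_block, ring_box, jar, mandrel from where it was at the start of the episode above 0.03 m).
It also fails if it takes over 54 s, if anything falls off the work surface, if the arm or the gripper's body presses on something with over 40 N, if the wrist force passes 120 N, or if a joint passes its speed limit or range.

## Robot

A 6-joint arm with a two-finger parallel gripper is mounted at the origin on the work surface. World frame = base frame: x ahead of the robot, y to its left, z up, the work surface at z = 0. Lengths are in m, angles in rad, forces in N, time in s.
With the tool pointing down it reaches from about 0.25 to 0.775 m from the base axis. Payload 4 kg.
Tool frame: the origin (TCP) lies between the finger pads; the fingertips stand 22 mm ahead of it and the grasp point (between the pads) lies 3 mm ahead of it; z points along the fingers, y is the line along which they close (so a half turn about z gives the same grasp; the last joint's range is limited). The gripper opens to 85 mm and grips with 20 to 120 N. Pads are 22 mm wide; open, the fingers measure 114 mm over their backs; the gripper's body (76 mm by 85 mm) begins 54 mm behind the grasp point. The pads swing forward as they close: fully open they stand 13 mm farther back than shut.
Start: joints at [-1.273, 0.087, 1.371, -0, 1.684, -0.103], TCP at [0.215, -0.506, 0.214] pointing down, gripper open.
Joint ranges: [-3.1, 3.1], [-0.76, 2.03], [0.27, 2.55], [-1.08, 4.22], [0.17, 2.65], [-2.57, 2.57]. Speed limits (rad/s): [2.79, 2.79, 3.14, 3.14, 3.14, 3.14].

## Interface

Orientations are given as a rotation vector (axis times angle).
In Python, from workcell import telemetry, eyes, ticket gives the robot as it stands.
- The arm moves only by the tool jog_arm, never from a script. Its argument "increments" is text: rows parted by semicolons, each of 7 numbers parted by spaces: the shift along the world's x, y, z in m, then the turn, a rotation vector about the world's x, y, z in rad, then the opening, from 0 (shut) to 1 (fully open). In form: dx dy dz ax ay az gripper; .... A call has exactly 8 rows; each row is the pose to reach, as a shift and turn from the pose commanded when the call began; what a row does not reach only later rows make up. A row lasts 1/8 s, in which the tool goes at most 62.5 mm and 10.7 degrees, less where a joint would pass 70% of its speed; a pose out of reach is approached as far as the arm can. A call with a gripper value outside its range is refused whole. The fingers move at their own pace and stop on an object; "newtons" is the grip in N (left out, the last holds). Time passes only in rows, so rows that repeat a pose let the fingers close, or fill a call up. It gives the time, the measured TCP pose, the force, the opening and the grip force at its end, in the units of the state.
- telemetry.get_obs(): the state, without advancing time (a new reading comes with each control period).
- eyes.capture(name): name is "scene" or "top" or "wrist"; returns (picture, depth): 400x640x3 uint8, red, green, blue; 400x640 float32, m along the optical axis (not along the pixel's ray), 0 where there is no reading.
- eyes.camera_params(name): a dict with "fx", "fy", "cx", "cy" (pixels), "R" (3x3) and "t" (3): a world point X has camera coordinates R X + t; the wrist camera has in their place "hand_eye" (4x4, takes a point from camera to tool coordinates, whose origin is the TCP and whose axes are the flange's). Camera axes: x right, y down, z forward; pixel columns grow to the right and rows downward; lengths in m; the calibration is good to about 2 mm. A picture is of the moment at which its call begins: read the wrist's pose just before it. camera_params takes no time and is no camera call.
- ticket.hand_in(): hands the job in; it is judged then, once.
The state is a dict: "time_s": time; "joints": joint angles; "qvel": joint speeds; "effort": joint torques, N m; "tool_pos": TCP position; "ee_rot": TCP orientation; "wrist_force": force on the tool from outside, world axes, zero at the start; "ft_torque": the same for the moment, N m; "gripper_width": finger opening in m; "gripper_force": force on a finger pad.
Only numpy, scipy, OpenCV 4.12 (cv2) and the standard library are available. Lean on these libraries where they do the work, as an engineer would, in place of code of your own. Each camera call takes 0.05 s, during which the arm holds its last target. There are 200 camera calls.

## Working session

There is one attempt and no reset: what is moved stays moved. The work goes in short steps, Python scripts to look and compute and a tool call to move; the robot and the scene stay as the last step left them, time stands still between calls to the robot, and variables do not carry over. Pictures are saved under pics/ and viewed, at most 10 in all, crops included, and the job is handed in when it is done.

Besides the shell and the picture viewer there is one more tool, called after "Call:" by a JSON object that holds its "fn" and its "kwargs", one argument or row to a line. jog_arm: Moves the arm, as the interface text tells. Its arguments: {"type":"object","properties":{"increments":{"type":"string"},"newtons":{"type":"number"}},"required":["increments"]}

```bash
mkdir -p pics; ls
python3 - <<'E'
from workcell import telemetry, eyes, ticket
import numpy as np, cv2, pickle
d={}
for n in ("scene","top"):
    im,dp=eyes.capture(n); p=eyes.camera_params(n); d[n]=(im,dp,p)
    cv2.imwrite(f"pics/{n}0.png",im[:,:,::-1])
    print(n,{k:np.round(v,3).tolist() for k,v in p.items()})
pickle.dump(d,open("d0.pkl","wb"))
o=telemetry.get_obs();print(o)
E
```

```text
pics
scene {'fx': 404.649, 'fy': 404.649, 'cx': 319.914, 'cy': 202.557, 'R': [[0.062, 0.998, -0.011], [0.871, -0.059, -0.488], [-0.488, 0.021, -0.873]], 't': [-0.101, -0.479, 1.285]}
top {'fx': 382.671, 'fy': 382.671, 'cx': 324.308, 'cy': 200.757, 'R': [[-0.015, -1.0, -0.023], [-0.991, 0.018, -0.13], [0.13, 0.021, -0.991]], 't': [0.103, 0.629, 0.898]}
{'time_s': 0.1, 'joints': array([-1.27311317e+00,  8.78927779e-02,  1.37212386e+00, -1.28247344e-05,
        1.68362177e+00, -1.03118798e-01]), 'qvel': array([ 0.0005828 , -0.00231576, -0.0014424 ,  0.00023478, -0.00091106,
        0.00178914]), 'effort': array([ 3.05927024e-03, -3.53013396e+01, -3.14219856e+01, -3.03969091e-05,
        7.87869823e-03, -3.74152165e-06]), 'tool_pos': array([ 0.21442206, -0.50594198,  0.21243932]), 'ee_rot': array([-3.07672577e+00, -6.24965392e-01,  3.31828354e-04]), 'wrist_force': array([0.61464095, 0.23536072, 0.47826652]), 'ft_torque': array([-0.04453183, -0.03036672,  0.01695266]), 'gripper_force': 0.0, 'gripper_width': 0.08537973571030556}
```

View pics/top0.png

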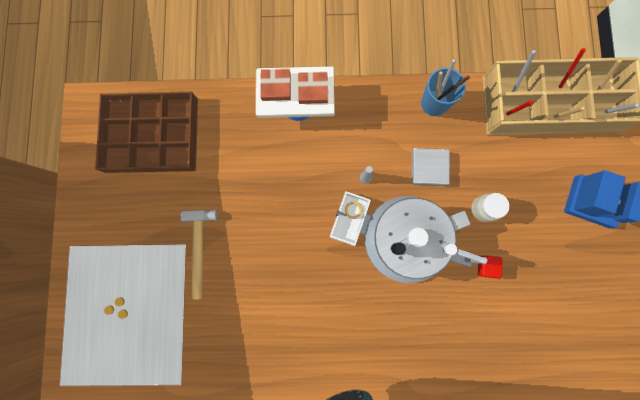

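View pics/scene0.png

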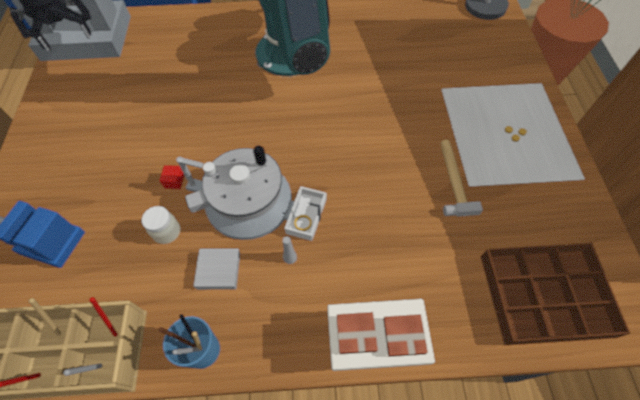

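```bash
cat > h.py <<'E'
import numpy as np
def ray(p,u,v,z):
    "world point at height z on the ray of pixel u,v"
    R,t=np.array(p['R']),np.array(p['t']); c=-R.T@t
    d=R.T@np.array([(u-p['cx'])/p['fx'],(v-p['cy'])/p['fy'],1]); return c+d*(z-c[2])/d[2]
def cloud(dp,p):
    v,u=np.mgrid[:400,:640]; X=np.stack([(u-p['cx'])/p['fx']*dp,(v-p['cy'])/p['fy']*dp,dp],-1)
    return (X-np.array(p['t']))@np.array(p['R'])
E
python3 - <<'E'
import pickle,cv2
from h import *
d=pickle.load(open("d0.pkl","rb"))
from scipy.optimize import least_squares
for n,box in (("top",(320,520,170,300)),("scene",(150,340,130,270))):
    im,dp,p=d[n]; W=cloud(dp,p)
    u0,u1,v0,v1=box; S=W[v0:v1,u0:u1]; I=im[v0:v1,u0:u1].astype(int); z=S[...,2]
    lid=S[(z>.105)&(z<.116)]
    c=lid[:,:2].mean(0)
    # lid outline circle fit
    import cv2
    cc,r=cv2.minEnclosingCircle(lid[:,:2].astype(np.float32))
    print(n,"lid z",np.median(lid[:,2]),"mean",c,"minc",cc,r)
    kn=(z>.15)&(z<.19)&(I.sum(-1)<150); print(" knob",S[kn].mean(0),S[kn].min(0),S[kn].max(0),kn.sum())
    top=(z>.173)&(z<.19); print(" >173mm",S[top].mean(0) if top.any() else None,top.sum())
    for nm,lo,hi in(("spoutish",.06,.10),("tray",.02,.045),("pointer",.05,.09),("hi",.117,.135)):
        m=(z>lo)&(z<hi); print(nm,S[m].mean(0),m.sum())
im,dp,p=d["top"]
for nm,u,v,z in(("drag",450,249,.121),("ptop",343,216,.071),("spout tip",467,217,.09),("trayc",350,218,.03),("knob",398,248,.181),("box",490,267,.04),("jar",490,207,.075)): print(nm,ray(p,u,v,z))
a=cv2.resize(im[170:300,320:520][:,:,::-1],None,fx=4,fy=4,interpolation=cv2.INTER_CUBIC);cv2.imwrite("pics/crop.png",a)
E
```

```text
top lid z 0.10910344160155362 mean [ 0.53663168 -0.11771498] minc (0.515418529510498, -0.15851923823356628) 0.10515238344669342
 knob [ 0.510958   -0.0610077   0.17750862] [ 0.50124554 -0.07294565  0.15196278] [ 0.52174651 -0.05129428  0.18623504] 116
 >173mm [ 0.51162517 -0.0634105   0.17944723] 123
spoutish [ 0.55070128 -0.14621514  0.09297381] 3654
tray [ 0.56997743 -0.14292922  0.02955843] 1953
pointer [ 0.60282909 -0.26338963  0.07430717] 847
hi [ 0.51936736 -0.15253765  0.12557573] 643
scene lid z 0.10846508678491423 mean [ 0.54388458 -0.11996179] minc (0.5189779996871948, -0.1586245745420456) 0.10607041418552399
 knob [ 0.51886274 -0.06164698  0.17098212] [ 0.50505894 -0.07120995  0.1503887 ] [ 0.5249899  -0.05234785  0.18211234] 123
 >173mm [ 0.51470624 -0.06304025  0.17851845] 94
spoutish [ 0.56857845 -0.14058782  0.09024723] 3619
tray [ 0.61112904 -0.14369069  0.02896483] 2983
pointer [ 0.6037015  -0.2011182   0.07383271] 1248
hi [ 0.52287981 -0.13999058  0.12473938] 594
drag [ 0.50793449 -0.1840514   0.121     ]
ptop [0.58920321 0.0478798  0.071     ]
spout tip [ 0.58030849 -0.23637545  0.09      ]
trayc [0.58765689 0.02957485 0.03      ]
knob [ 0.51153727 -0.06030838  0.181     ]
box [ 0.46396886 -0.30070716  0.04      ]
jar [ 0.60411092 -0.2965395   0.075     ]
```

View pics/crop.png

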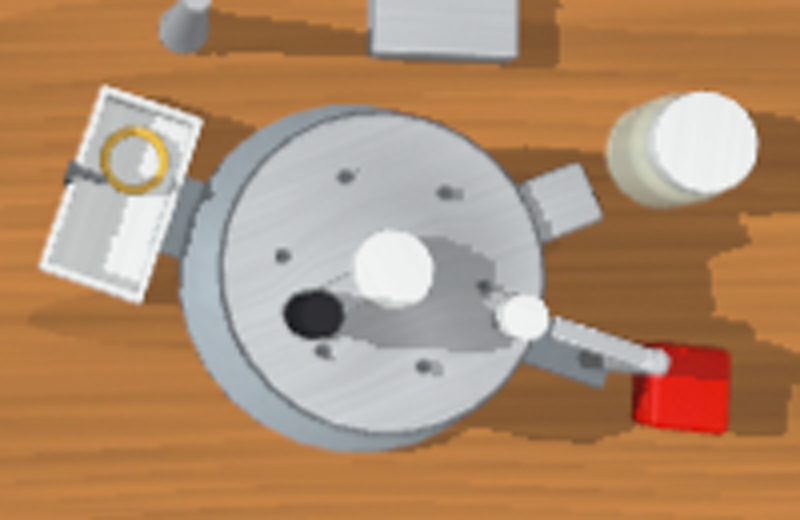

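Run:
```python
import pickle,cv2
from h import *
d=pickle.load(open("d0.pkl","rb"))
im,dp,p=d["top"]; W=cloud(dp,p)
f=lambda x,y:(320+(x+.5)/4-.5,170+(y+.5)/4-.5)
for nm,(x,y),z in (("lidL",(220,272),.11),("lidR",(544,272),.11),("lidT",(382,110),.11),("lidB",(382,434),.11)): print(nm,ray(p,*f(x,y),z)[:2])
for n,px in (("hub",f(394,268)),("drag",f(522,316)),("spout",f(565,203)),("post",f(656,360)),("knob",f(314,314)),("jar",f(705,142))):
    u,v=map(round,px); w=W[v-1:v+2,u-1:u+2].reshape(-1,3); print(n,np.median(w,0).round(4))
print("ptr base/tip",ray(p,*f(68,173),.05),ray(p,*f(102,178),.071))
print("tray corners z.03",[ray(p,*f(*c),.03)[:2].round(4) for c in((103,87),(203,123),(142,302),(41,267))])
print("spout end",ray(p,*f(592,189),.09),"foot")
im,dp,p=d["scene"]; W=cloud(dp,p)
S=W[130:270,150:340].reshape(-1,3)
# hub max height near axle
for n in d:
    S=cloud(*d[n][1:]).reshape(-1,3); r=np.hypot(S[:,0]-.533,S[:,1]+.113)
    m=(r<.03)&(S[:,2]>.12); print(n,"hub",np.percentile(S[m,2],[5,50,95]),S[m&(S[:,2]>.128)].mean(0))
```

```text
lidL [ 0.53578766 -0.02090209]
lidR [ 0.53293628 -0.20127933]
lidT [ 0.62585107 -0.11549366]
lidB [ 0.4453285 -0.1072326]
hub [ 0.5351 -0.1138  0.1291]
drag [ 0.5079 -0.1843  0.1198]
spout [ 0.5736 -0.2222  0.0902]
post [ 0.4829 -0.2584  0.1189]
knob [ 0.5115 -0.0604  0.1804]
jar [ 0.6085 -0.3105  0.0756]
ptr base/tip [0.59896945 0.06258668 0.05      ] [0.59357128 0.04275738 0.071     ]
tray corners z.03 [array([0.6544, 0.0395]), array([ 0.6307, -0.022 ]), array([0.5209, 0.0186]), array([0.5432, 0.0801])]
spout end [ 0.58057222 -0.23781871  0.09      ] foot
scene hub [0.12348771 0.12864244 0.13111912] [ 0.5360274  -0.11266114  0.12949928]
top hub [0.12678268 0.12966353 0.13248006] [ 0.5348737  -0.11225352  0.13012487]
```

Call:
{"fn": "jog_arm", "kwargs": {
  "increments": "0.034 0.0508 0 0 0 0 1; 0.068 0.1016 0 0 0 0 1; 0.102 0.1524 0 0 0 0 1; 0.136 0.2032 0 0 0 0 1; 0.17 0.254 0 0 0 0 1; 0.204 0.3048 0 0 0 0 1; 0.238 0.3556 0 0 0 0 1; 0.272 0.4064 0 0 0 0 1",
  "newtons": 20
}}

```text
time_s: 1.1
tool_pos: [0.4872, -0.0981, 0.2132]
ee_rot: [3.079, 0.625, -0.001]
wrist_force: [0.3, -0.8, -0.1]
gripper_width: 0.0856
gripper_force: 0.0
```

Call:
{"fn": "jog_arm", "kwargs": {
  "increments": "0.0253 0.0366 0 0 0 0 1; 0.0253 0.0366 -0.018 0 0 0 1; 0.0253 0.0366 -0.036 0 0 0 1; 0.0253 0.0366 -0.052 0 0 0 1; 0.0253 0.0366 -0.052 0 0 0 0.5; 0.0253 0.0366 -0.052 0 0 0 0.2; 0.0253 0.0366 -0.052 0 0 0 0.2; 0.0253 0.0366 -0.052 0 0 0 0.2",
  "newtons": 20
}}

```text
time_s: 2.1
tool_pos: [0.5126, -0.0638, 0.1628]
ee_rot: [3.077, 0.625, 0.004]
wrist_force: [1.3, -2.8, 7.7]
gripper_width: 0.0173
gripper_force: 3.8
```

Run:
```python
from workcell import telemetry, eyes
import numpy as np, cv2
ims=[]
for n in ("wrist","top","scene"):
    im,dp=eyes.capture(n); ims.append(im)
o=telemetry.get_obs();print(o['tool_pos'],o['wrist_force'],o['gripper_width'],o['gripper_force'])
a=cv2.resize(ims[0],(400,250)); b=cv2.resize(ims[1][170:300,320:520],(400,260)); c=cv2.resize(ims[2][110:250,140:360],None,fx=3.6,fy=3.6,interpolation=cv2.INTER_CUBIC)[:340]
top=np.hstack([np.vstack([a,np.zeros((10,400,3),np.uint8)]),b]); c=cv2.resize(c,(800,340)) 
cv2.imwrite("pics/g1.png",np.vstack([top,c])[:,:,::-1])
```

```text
[ 0.51290773 -0.06406262  0.16309735] [ 0.27549945 -2.44102267  5.4419335 ] 0.01702865210432476 2.4246066311752656
```

View pics/g1.png

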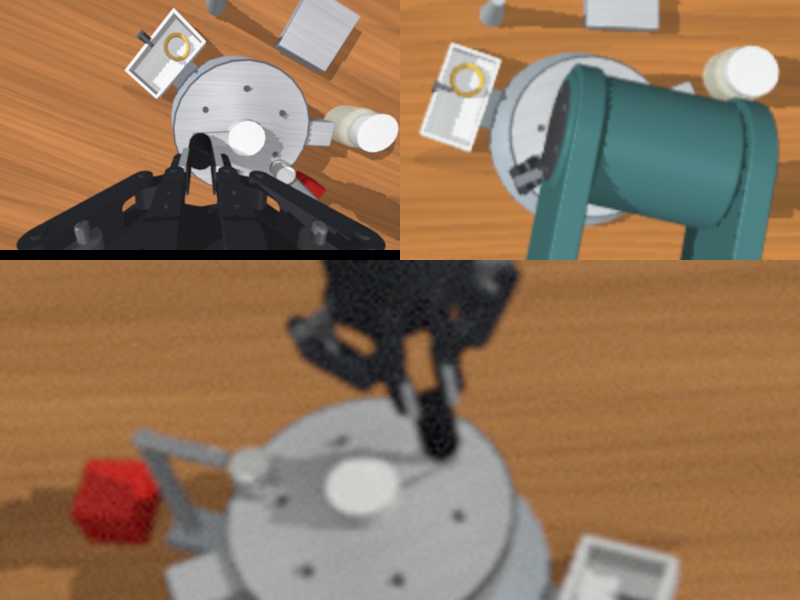

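Run:
```python
from workcell import telemetry, eyes
import numpy as np, cv2
from h import *
from scipy.spatial.transform import Rotation as Ro
o=telemetry.get_obs(); im,dp=eyes.capture("wrist"); p=eyes.camera_params("wrist")
T=np.array(p['hand_eye']); print(T.round(3).tolist())
Rt=Ro.from_rotvec(o['ee_rot']).as_matrix(); print("tool axes x,y",Rt[:,0].round(3),Rt[:,1].round(3))
q=dict(p); q['R']=np.eye(3); q['t']=np.zeros(3); C=cloud(dp,q)
W=(C@T[:3,:3].T+T[:3,3])@Rt.T+o['tool_pos']
def rep(n,W,im,b):
    u0,u1,v0,v1=b; S=W[v0:v1,u0:u1]; I=im[v0:v1,u0:u1].astype(int)
    for lo,hi in((.13,.15),(.15,.17),(.17,.178),(.178,.185),(.185,.2)):
        m=(S[...,2]>lo)&(S[...,2]<hi)&(I.sum(-1)<170)&(np.hypot(S[...,0]-.535,S[...,1]+.112)<.1)
        if m.any(): print(n,lo,m.sum(),"min",S[m].min(0).round(4),"max",S[m].max(0).round(4),"mean",S[m].mean(0).round(4))
rep("wrist",W,im,(200,400,180,400))
cv2.imwrite("pics/w1.png",im[190:330,250:430][:,:,::-1].repeat(4,0).repeat(4,1))
im,dp=eyes.capture("scene"); rep("scene",cloud(dp,eyes.camera_params("scene")),im,(140,360,110,250))
```

```text
[[-0.0, -0.967, -0.257, 0.065], [1.0, -0.0, 0.001, -0.001], [-0.001, -0.257, 0.967, -0.16], [0.0, 0.0, 0.0, 1.0]]
tool axes x,y [0.921 0.39  0.002] [ 0.39  -0.921  0.003]
wrist 0.13 115 min [ 0.5131 -0.0701  0.1394] max [ 0.5235 -0.0506  0.1499] mean [ 0.5208 -0.0585  0.1456]
wrist 0.15 336 min [ 0.5123 -0.0707  0.15  ] max [ 0.5235 -0.0504  0.17  ] mean [ 0.5206 -0.0588  0.1606]
wrist 0.17 245 min [ 0.5074 -0.0749  0.17  ] max [ 0.5235 -0.0507  0.178 ] mean [ 0.5205 -0.0596  0.1749]
wrist 0.178 983 min [ 0.5007 -0.0737  0.178 ] max [ 0.5223 -0.0526  0.1849] mean [ 0.5123 -0.0631  0.1807]
wrist 0.185 297 min [ 0.5065 -0.0807  0.1853] max [ 0.5271 -0.0411  0.2   ] mean [ 0.5186 -0.061   0.1943]
scene 0.13 25 min [ 0.5193 -0.0695  0.1369] max [ 0.5256 -0.0541  0.1497] mean [ 0.5231 -0.0611  0.1437]
scene 0.15 50 min [ 0.5176 -0.0712  0.1501] max [ 0.5253 -0.0524  0.1698] mean [ 0.5223 -0.0615  0.1597]
scene 0.17 25 min [ 0.5151 -0.0679  0.1707] max [ 0.5256 -0.0526  0.1776] mean [ 0.5215 -0.0602  0.174 ]
scene 0.178 44 min [ 0.505  -0.0694  0.1782] max [ 0.5219 -0.052   0.1849] mean [ 0.5136 -0.0619  0.1798]
scene 0.185 11 min [ 0.51   -0.0785  0.1854] max [ 0.5274 -0.043   0.2   ] mean [ 0.5195 -0.0617  0.1936]
```

View pics/w1.png

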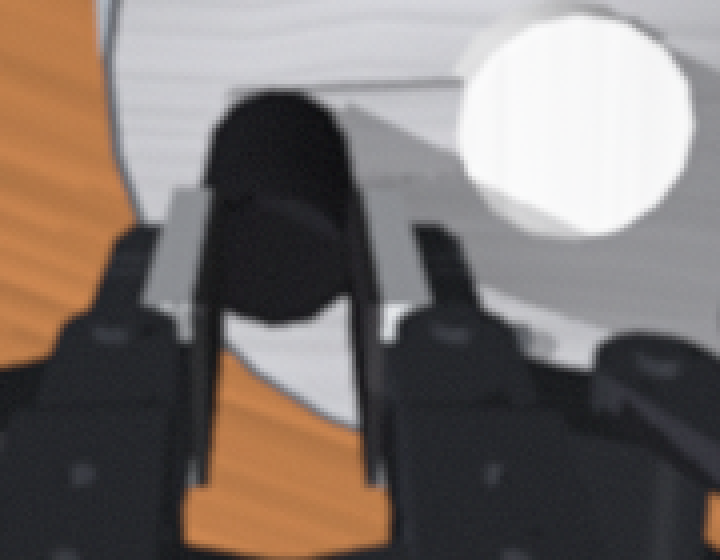

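Call:
{"fn": "jog_arm", "kwargs": {
  "increments": "0 0 0 0 0 0 0; 0 0 0 0 0 0 0; 0 0 0 0 0 0 0; 0 0 0 0 0 0 0; 0 0 0 0 0 0 0; 0 0 0 0 0 0 0; 0 0 0 0 0 0 0; 0 0 0 0 0 0 0",
  "newtons": 20
}}

```text
time_s: 3.35
tool_pos: [0.5128, -0.0637, 0.163]
ee_rot: [3.077, 0.625, 0.004]
wrist_force: [1.2, -1.4, 6.2]
gripper_width: 0.0002
gripper_force: 2.9
```

Run:
```python
from workcell import telemetry, eyes
import numpy as np, cv2
im,dp=eyes.capture("wrist"); o=telemetry.get_obs(); print(o)
a=im[190:330,240:440].repeat(3,0).repeat(3,1)
cv2.imwrite("pics/w2.png",a[:,:,::-1])
```

```text
{'time_s': 3.4, 'joints': array([-2.33181436e-01,  2.62076595e-02,  1.53481131e+00, -4.22857068e-04,
        1.57735278e+00,  9.36804986e-01]), 'qvel': array([ 0.00139742, -0.0002402 ,  0.00134415, -0.00086125, -0.0017535 ,
       -0.00160031]), 'effort': array([ 5.67812305e-01, -2.91063184e+01, -2.76500398e+01,  3.42039093e-01,
        2.53891703e-01,  2.30267535e-03]), 'tool_pos': array([ 0.51277457, -0.06375932,  0.16303908]), 'ee_rot': array([3.077013  , 0.62503323, 0.00430978]), 'wrist_force': array([ 0.66760065, -0.42015402,  6.68623534]), 'ft_torque': array([-0.20905337, -0.0892201 , -0.03976678]), 'gripper_force': 2.9124443788896315, 'gripper_width': -9.149562456107959e-05}
```

View pics/w2.png

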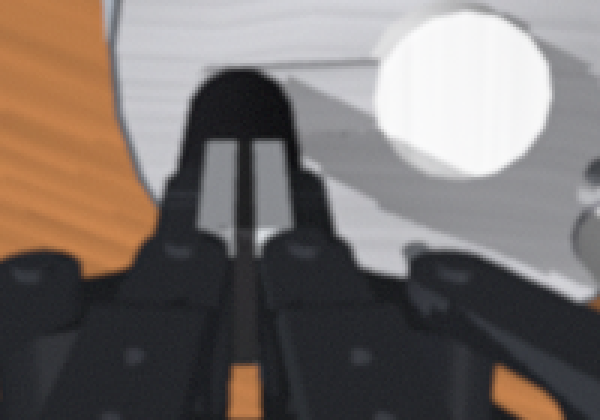

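Run:
```python
from workcell import telemetry, eyes
import numpy as np, cv2
from h import *
from scipy.spatial.transform import Rotation as Ro
o=telemetry.get_obs(); im,dp=eyes.capture("wrist"); p=eyes.camera_params("wrist")
T=np.array(p['hand_eye']); Rt=Ro.from_rotvec(o['ee_rot']).as_matrix()
q=dict(p); q['R']=np.eye(3); q['t']=np.zeros(3); C=cloud(dp,q)@T[:3,:3].T+T[:3,3]
W=C@Rt.T+o['tool_pos']
for x in (220,244,270):
  for y in (60,80,100,120,135,145,160,180,200,215,225,240,260,300):
    u,v=240+x//3,190+y//3; print(x,y,"tool",C[v,u].round(4),"world",W[v,u].round(4),im[v,u])
```

```text
220 60 tool [ 0.001  -0.0077  0.0651] world [ 0.5109 -0.0564  0.0979] [197 198 202]
220 80 tool [ 0.0101 -0.0063  0.0179] world [ 0.5197 -0.0541  0.1452] [28 28 30]
220 100 tool [ 0.0101 -0.0059  0.0031] world [ 0.5198 -0.0544  0.16  ] [26 25 29]
220 120 tool [ 0.0102 -0.0055 -0.0101] world [ 0.52   -0.0547  0.1731] [26 25 28]
220 135 tool [ 0.0087 -0.0054 -0.0142] world [ 0.5187 -0.0554  0.1772] [32 32 36]
220 145 tool [ 0.0107 -0.0051 -0.0238] world [ 0.5206 -0.0548  0.1869] [135 136 141]
220 160 tool [ 0.0106 -0.0049 -0.0303] world [ 0.5205 -0.0551  0.1933] [139 139 144]
220 180 tool [ 0.0106 -0.0047 -0.0389] world [ 0.5206 -0.0553  0.202 ] [139 140 144]
220 200 tool [ 0.0108 -0.0045 -0.046 ] world [ 0.5209 -0.0553  0.2091] [137 139 144]
220 215 tool [ 0.0107 -0.0044 -0.0508] world [ 0.5208 -0.0555  0.2138] [138 139 144]
220 225 tool [ 0.0104 -0.0043 -0.0539] world [ 0.5205 -0.0557  0.2169] [127 129 133]
220 240 tool [ 0.0122 -0.004  -0.0615] world [ 0.5222 -0.0552  0.2246] [44 46 49]
220 260 tool [ 0.0118 -0.0039 -0.0656] world [ 0.5219 -0.0555  0.2287] [33 36 39]
220 300 tool [ 
[... 1673 characters left out ...]
0.0632  0.1863] [136 138 142]
270 160 tool [ 0.0111  0.0036 -0.0316] world [ 0.5243 -0.0627  0.1947] [138 140 144]
270 180 tool [ 0.0109  0.0033 -0.0395] world [ 0.5239 -0.0626  0.2025] [138 141 145]
270 200 tool [ 0.0109  0.0031 -0.0461] world [ 0.5239 -0.0623  0.2092] [138 139 144]
270 215 tool [ 0.0108  0.003  -0.0509] world [ 0.5237 -0.0622  0.214 ] [140 141 145]
270 225 tool [ 0.011   0.0029 -0.055 ] world [ 0.5238 -0.062   0.2181] [154 156 160]
270 240 tool [ 0.0115  0.0027 -0.0604] world [ 0.5243 -0.0617  0.2235] [42 42 46]
270 260 tool [ 0.012   0.0025 -0.0659] world [ 0.5246 -0.0613  0.229 ] [36 37 40]
270 300 tool [ 0.0108  0.0023 -0.0737] world [ 0.5234 -0.0616  0.2367] [41 45 48]
```

Call:
{"fn": "jog_arm", "kwargs": {
  "increments": "0 0 0.025 0 0 0 0; 0 0 0.025 0 0 0 1; 0 0 0.025 0 0 0 1; 0 0 0.025 0 0 0 1; 0 0 0.025 0 0 0 1; 0 0 0 0 0 0 1; 0 0 -0.022 0 0 0 1; 0 0 -0.04 0 0 0 1",
  "newtons": 20
}}

```text
time_s: 4.45
tool_pos: [0.5115, -0.0633, 0.1201]
ee_rot: [-3.078, -0.625, 0.002]
wrist_force: [0.5, -0.0, 0.5]
gripper_width: 0.0854
gripper_force: 0.0
```

Call:
{"fn": "jog_arm", "kwargs": {
  "increments": "0 0 0 0 0 0 0; 0 0 0 0 0 0 0; 0 0 0 0 0 0 0; 0 0 0 0 0 0 0; 0 0 0 0 0 0 0; 0 0 0 0 0 0 0; 0 0 0 0 0 0 0; 0 0 0 0 0 0 0",
  "newtons": 25
}}

```text
time_s: 5.45
tool_pos: [0.5124, -0.0628, 0.1229]
ee_rot: [-3.078, -0.626, -0.003]
wrist_force: [-1.0, 3.6, 6.1]
gripper_width: 0.0254
gripper_force: 25.6
```

```bash
cat > bowl.py <<'E'
from workcell import telemetry, eyes
import sys, json, cv2
from h import *
A=np.array([.5352,-.1126]); MARK=np.deg2rad(69.7)
def look(cams=("scene",)):
    for n in cams:
        t=telemetry.get_obs()['time_s']; im,dp=eyes.capture(n); W=cloud(dp,eyes.camera_params(n))
        d=W[...,:2]-A; r=np.hypot(d[...,0],d[...,1]); sat=np.ptp(im.astype(int),axis=-1)
        m=(r>.1)&(r<.14)&(W[...,2]>.084)&(W[...,2]<.097)&(dp>0)&(im.sum(-1)>200)
        q=d[m]; a=np.arctan2(q[:,1],q[:,0]); c=np.angle(np.exp(1j*a).mean()) if m.any() else 0
        sp=np.angle(np.exp(1j*(a-c))) if m.any() else np.zeros(1)
        print(f"{n} t={t:.3f} n={m.sum()} angle={np.rad2deg(c):.1f} to_mark={np.rad2deg((MARK-c)%(2*np.pi)):.1f} spread={np.rad2deg(sp.std()):.1f} rmax={r[m].max() if m.any() else 0:.3f}")
        cv2.imwrite(f"pics/log_{n}_{t:.2f}.png",im[:,:,::-1])
def rows(th0,steps,p0,r=.055):
    "rows for a crank at th0 (rad) turned by the steps (rad); p0 = commanded tool xy"
    th=th0+np.cumsum(steps); P=A+r*np.c_[np.cos(th),np.sin(th)]
    print("; ".join(f"{x:.4f} {y:.4f} 0 0 0 0 0" for x,y in P-p0)); print("end th",round(th[-1],4),"p",P[-1].round(4).tolist()); return th[-1],P[-1].round(4)
E
python3 - <<'E'
from bowl import *
look(("scene","top"))
th,p=np.deg2rad(114.8),np.array([.5123,-.063])
th,p=rows(th,[.15,.3,.4]+[.4375]*5,p)
for i in range(4): th,p=rows(th,[.4375]*8,p)
o=telemetry.get_obs();print(o['tool_pos'],o['wrist_force'])
E
```

```text
scene t=5.450 n=218 angle=-69.0 to_mark=138.7 spread=5.3 rmax=0.135
top t=5.500 n=129 angle=-66.6 to_mark=136.3 spread=3.5 rmax=0.136
-0.0074 -0.0037 0 0 0 0 0; -0.0196 -0.0147 0 0 0 0 0; -0.0298 -0.0340 0 0 0 0 0; -0.0315 -0.0578 0 0 0 0 0; -0.0229 -0.0801 0 0 0 0 0; -0.0057 -0.0966 0 0 0 0 0; 0.0169 -0.1043 0 0 0 0 0; 0.0407 -0.1017 0 0 0 0 0
end th 5.0411 p [0.553, -0.1647]
0.0203 0.0125 0 0 0 0 0; 0.0335 0.0324 0 0 0 0 0; 0.0371 0.0560 0 0 0 0 0; 0.0303 0.0789 0 0 0 0 0; 0.0144 0.0967 0 0 0 0 0; -0.0075 0.1061 0 0 0 0 0; -0.0314 0.1054 0 0 0 0 0; -0.0527 0.0946 0 0 0 0 0
end th 8.5411 p [0.5003, -0.0701]
-0.0147 -0.0188 0 0 0 0 0; -0.0201 -0.0420 0 0 0 0 0; -0.0151 -0.0654 0 0 0 0 0; -0.0007 -0.0844 0 0 0 0 0; 0.0204 -0.0956 0 0 0 0 0; 0.0442 -0.0967 0 0 0 0 0; 0.0663 -0.0876 0 0 0 0 0; 0.0825 -0.0701 0 0 0 0 0
end th 12.0411 p [0.5828, -0.1402]
0.0072 0.0228 0 0 0 0 0; 0.0041 0.0464 0 0 0 0 0; -0.0088 0.0666 0 0 0 0 0; -0.0289 0.0793 0 0 0 0 0; -0.0526 0.0824 0 0 0 0 0; -0.0754 0.0751 0 0 0 0 0; -0.0929 0.0589 0 0 0 0 0; -0.1018 0.0367 0 0 0 0 0
end th 15.5411 p [0.481, -0.1035]
0.0012 -0.0238 0 0 0 0 0; 0.0124 -0.0449 0 0 0 0 0; 0.0315 -0.0592 0 0 0 0 0; 0.0549 -0.0641 0 0 0 0 0; 0.0781 -0.0586 0 0 0 0 0; 0.0968 -0.0438 0 0 0 0 0; 0.1075 -0.0225 0 0 0 0 0; 0.1082 0.0014 0 0 0 0 0
end th 19.0411 p [0.5892, -0.1021]
[ 0.51237902 -0.06285401  0.12285999] [-1.78617178  3.05056315  5.61957182]
```

Call:
{"fn": "jog_arm", "kwargs": {
  "increments": "-0.0074 -0.0037 0 0 0 0 0; -0.0196 -0.0147 0 0 0 0 0; -0.0298 -0.0340 0 0 0 0 0; -0.0315 -0.0578 0 0 0 0 0; -0.0229 -0.0801 0 0 0 0 0; -0.0057 -0.0966 0 0 0 0 0; 0.0169 -0.1043 0 0 0 0 0; 0.0407 -0.1017 0 0 0 0 0"
}}

```text
time_s: 6.55
tool_pos: [0.5536, -0.1649, 0.1226]
ee_rot: [-3.077, -0.624, -0.001]
wrist_force: [-2.5, 8.3, 9.7]
gripper_width: 0.0253
gripper_force: 26.3
```

Call:
{"fn": "jog_arm", "kwargs": {
  "increments": "0.0203 0.0125 0 0 0 0 0; 0.0335 0.0324 0 0 0 0 0; 0.0371 0.0560 0 0 0 0 0; 0.0303 0.0789 0 0 0 0 0; 0.0144 0.0967 0 0 0 0 0; -0.0075 0.1061 0 0 0 0 0; -0.0314 0.1054 0 0 0 0 0; -0.0527 0.0946 0 0 0 0 0"
}}

```text
time_s: 7.55
tool_pos: [0.5001, -0.0706, 0.1228]
ee_rot: [3.076, 0.627, 0.003]
wrist_force: [3.9, -5.1, 2.9]
gripper_width: 0.0251
gripper_force: 25.7
```

Run:
```python
from bowl import *
o=telemetry.get_obs();print(o['tool_pos'],o['wrist_force'])
look()
```

```text
[ 0.50006339 -0.0706453   0.12280385] [ 3.93468441 -5.13069391  2.91482474]
scene t=7.550 n=186 angle=96.1 to_mark=333.6 spread=5.5 rmax=0.133
```

Call:
{"fn": "jog_arm", "kwargs": {
  "increments": "-0.0147 -0.0188 0 0 0 0 0; -0.0201 -0.0420 0 0 0 0 0; -0.0151 -0.0654 0 0 0 0 0; -0.0007 -0.0844 0 0 0 0 0; 0.0204 -0.0956 0 0 0 0 0; 0.0442 -0.0967 0 0 0 0 0; 0.0663 -0.0876 0 0 0 0 0; 0.0825 -0.0701 0 0 0 0 0"
}}

```text
time_s: 8.6
tool_pos: [0.5834, -0.1413, 0.1227]
ee_rot: [3.078, 0.623, 0.0]
wrist_force: [-5.1, 2.7, 7.7]
gripper_width: 0.0252
gripper_force: 26.3
```

Run:
```python
from bowl import *
look()
```

```text
scene t=8.600 n=0 angle=0.0 to_mark=69.7 spread=0.0 rmax=0.000
```

Call:
{"fn": "jog_arm", "kwargs": {
  "increments": "0.0072 0.0228 0 0 0 0 0; 0.0041 0.0464 0 0 0 0 0; -0.0088 0.0666 0 0 0 0 0; -0.0289 0.0793 0 0 0 0 0; -0.0526 0.0824 0 0 0 0 0; -0.0754 0.0751 0 0 0 0 0; -0.0929 0.0589 0 0 0 0 0; -0.1018 0.0367 0 0 0 0 0"
}}

```text
time_s: 9.65
tool_pos: [0.4816, -0.1048, 0.1228]
ee_rot: [3.075, 0.626, 0.006]
wrist_force: [11.1, -1.5, 0.4]
gripper_width: 0.0253
gripper_force: 25.6
```

Run:
```python
from bowl import *
look()
```

```text
scene t=9.650 n=238 angle=25.1 to_mark=44.6 spread=5.1 rmax=0.135
```

```bash
cat > model.py <<'E'
import numpy as np
from scipy.optimize import least_squares
def sim(segs,b,k,w=0.,dt=.0025,lag=.03):
    "segs: (duration,crank speed); k=c/J, b=Td/c. returns t,angle,w"
    t=a=wc=0.;out=[(0,0,w)]
    for T,s in segs:
        for _ in range(round(T/dt)):
            wc+=(s-wc)*dt/lag; x=k*(wc-w)
            if abs(w)<1e-9 and abs(wc-w)<b: dw=0.
            else:
                dw=(x-k*b*np.sign(w if abs(w)>1e-9 else wc-w))*dt
                if w!=0 and w*(w+dw)<0: dw=-w
            w+=dw;a+=w*dt;t+=dt;out.append((t,a,w))
    return np.array(out)
S=[(.125,1.2),(.125,2.4),(.125,3.2)]+[(1.625,3.5),(.05,0),(1,3.5),(.05,0),(1,3.5)]
E
python3 - <<'E'
from model import *
def f(x):
    o=sim(S,*x); g=lambda t:np.interp(t,o[:,0],o[:,1]); return [g(2.0)-2.882,g(4.1)-2.882-5.044]
r=least_squares(f,[1,1.5],bounds=([.4,.9],[1.8,2.3]),diff_step=.02)
o=sim(S,*r.x);print(r.x,r.fun,o[-1])
for wc in(3.4,3.5,3.6):
    q=sim([(.05,0)]+[(1,wc)]*3,*r.x,w=o[-1,2]); print(wc,[(round(q[i,0],2),q[i].round(2)[2]) for i in range(0,len(q),60)])
import cv2
cv2.imwrite("pics/c86.png",cv2.imread("pics/log_scene_8.60.png")[120:250,150:340].repeat(3,0).repeat(3,1))
E
```

```text
[0.87008988 1.28897191] [2.22528662e-11 4.25481872e-11] [4.1        7.926      2.53400158]
3.4 [(np.float64(0.0), np.float64(2.53)), (np.float64(0.15), np.float64(2.24)), (np.float64(0.3), np.float64(2.29)), (np.float64(0.45), np.float64(2.33)), (np.float64(0.6), np.float64(2.37)), (np.float64(0.75), np.float64(2.39)), (np.float64(0.9), np.float64(2.42)), (np.float64(1.05), np.float64(2.44)), (np.float64(1.2), np.float64(2.45)), (np.float64(1.35), np.float64(2.47)), (np.float64(1.5), np.float64(2.48)), (np.float64(1.65), np.float64(2.49)), (np.float64(1.8), np.float64(2.5)), (np.float64(1.95), np.float64(2.5)), (np.float64(2.1), np.float64(2.51)), (np.float64(2.25), np.float64(2.51)), (np.float64(2.4), np.float64(2.51)), (np.float64(2.55), np.float64(2.52)), (np.float64(2.7), np.float64(2.52)), (np.float64(2.85), np.float64(2.52)), (np.float64(3.0), np.float64(2.52))]
3.5 [(np.float64(0.0), np.float64(2.53)), (np.float64(0.15), np.float64(2.25)), (np.float64(0.3), np.float64(2.31)), (np.float64(0.45), np.float64(2.37)), (np.float64(0.6), np.float64(2.41)), (np.float64(0.75), np.float
[... 660 characters left out ...]
64(0.3), np.float64(2.34)), (np.float64(0.45), np.float64(2.41)), (np.float64(0.6), np.float64(2.46)), (np.float64(0.75), np.float64(2.51)), (np.float64(0.9), np.float64(2.55)), (np.float64(1.05), np.float64(2.58)), (np.float64(1.2), np.float64(2.61)), (np.float64(1.35), np.float64(2.63)), (np.float64(1.5), np.float64(2.65)), (np.float64(1.65), np.float64(2.66)), (np.float64(1.8), np.float64(2.67)), (np.float64(1.95), np.float64(2.68)), (np.float64(2.1), np.float64(2.69)), (np.float64(2.25), np.float64(2.7)), (np.float64(2.4), np.float64(2.7)), (np.float64(2.55), np.float64(2.71)), (np.float64(2.7), np.float64(2.71)), (np.float64(2.85), np.float64(2.72)), (np.float64(3.0), np.float64(2.72))]
```

View pics/c86.png

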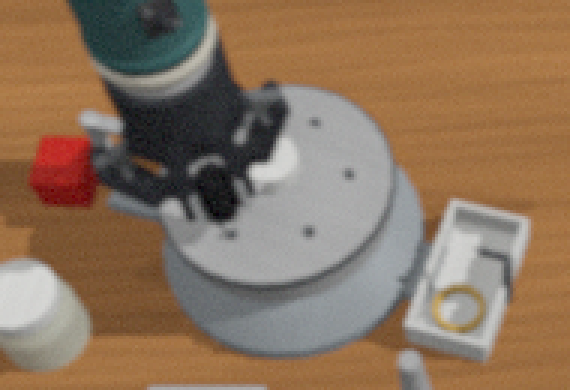

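Run:
```python
from bowl import *
th,p=15.5411,np.array([.481,-.1035])
for i in range(9): th,p=rows(th,[.425]*8,p)
```

```text
0.0010 -0.0231 0 0 0 0 0; 0.0115 -0.0438 0 0 0 0 0; 0.0297 -0.0583 0 0 0 0 0; 0.0521 -0.0641 0 0 0 0 0; 0.0750 -0.0600 0 0 0 0 0; 0.0941 -0.0469 0 0 0 0 0; 0.1062 -0.0271 0 0 0 0 0; 0.1090 -0.0041 0 0 0 0 0
end th 18.9411 p [0.59, -0.1076]
-0.0070 0.0222 0 0 0 0 0; -0.0224 0.0395 0 0 0 0 0; -0.0436 0.0489 0 0 0 0 0; -0.0668 0.0487 0 0 0 0 0; -0.0879 0.0389 0 0 0 0 0; -0.1031 0.0214 0 0 0 0 0; -0.1096 -0.0009 0 0 0 0 0; -0.1065 -0.0239 0 0 0 0 0
end th 22.3411 p [0.4835, -0.1315]
0.0124 -0.0196 0 0 0 0 0; 0.0318 -0.0324 0 0 0 0 0; 0.0547 -0.0360 0 0 0 0 0; 0.0771 -0.0299 0 0 0 0 0; 0.0949 -0.0151 0 0 0 0 0; 0.1051 0.0057 0 0 0 0 0; 0.1058 0.0289 0 0 0 0 0; 0.0968 0.0503 0 0 0 0 0
end th 25.7411 p [0.5803, -0.0812]
-0.0169 0.0158 0 0 0 0 0; -0.0389 0.0233 0 0 0 0 0; -0.0620 0.0209 0 0 0 0 0; -0.0821 0.0093 0 0 0 0 0; -0.0956 -0.0096 0 0 0 0 0; -0.1001 -0.0323 0 0 0 0 0; -0.0948 -0.0549 0 0 0 0 0; -0.0807 -0.0733 0 0 0 0 0
end th 29.1411 p [0.4996, -0.1545]
0.0205 -0.0110 0 0 0 0 0; 0.0436 -0.0125 0 0 0 0 0; 0.0653 -0.0044 0 0 0 0 0; 0.0818 0.0120 0 0 0 0 0; 0.0900 0.0337 0 0 0 0 0; 0.0
[... 370 characters left out ...]
0 0 0; 0.0440 0.0106 0 0 0 0 0; 0.0589 0.0285 0 0 0 0 0; 0.0651 0.0508 0 0 0 0 0; 0.0615 0.0737 0 0 0 0 0; 0.0488 0.0931 0 0 0 0 0; 0.0293 0.1056 0 0 0 0 0; 0.0063 0.1089 0 0 0 0 0
end th 39.3411 p [0.5313, -0.0577]
-0.0223 -0.0065 0 0 0 0 0; -0.0399 -0.0216 0 0 0 0 0; -0.0497 -0.0427 0 0 0 0 0; -0.0500 -0.0658 0 0 0 0 0; -0.0407 -0.0871 0 0 0 0 0; -0.0234 -0.1026 0 0 0 0 0; -0.0013 -0.1096 0 0 0 0 0; 0.0217 -0.1069 0 0 0 0 0
end th 42.7411 p [0.553, -0.1646]
0.0199 0.0119 0 0 0 0 0; 0.0330 0.0310 0 0 0 0 0; 0.0372 0.0539 0 0 0 0 0; 0.0315 0.0764 0 0 0 0 0; 0.0171 0.0945 0 0 0 0 0; -0.0036 0.1051 0 0 0 0 0; -0.0267 0.1063 0 0 0 0 0; -0.0483 0.0978 0 0 0 0 0
end th 46.1411 p [0.5047, -0.0668]
```

Call:
{"fn": "jog_arm", "kwargs": {
  "increments": "0.0010 -0.0231 0 0 0 0 0; 0.0115 -0.0438 0 0 0 0 0; 0.0297 -0.0583 0 0 0 0 0; 0.0521 -0.0641 0 0 0 0 0; 0.0750 -0.0600 0 0 0 0 0; 0.0941 -0.0469 0 0 0 0 0; 0.1062 -0.0271 0 0 0 0 0; 0.1090 -0.0041 0 0 0 0 0"
}}

```text
time_s: 10.7
tool_pos: [0.5914, -0.1086, 0.1228]
ee_rot: [3.076, 0.624, 0.004]
wrist_force: [-2.2, -1.1, 7.7]
gripper_width: 0.0252
gripper_force: 26.3
```

Call:
{"fn": "jog_arm", "kwargs": {
  "increments": "-0.0070 0.0222 0 0 0 0 0; -0.0224 0.0395 0 0 0 0 0; -0.0436 0.0489 0 0 0 0 0; -0.0668 0.0487 0 0 0 0 0; -0.0879 0.0389 0 0 0 0 0; -0.1031 0.0214 0 0 0 0 0; -0.1096 -0.0009 0 0 0 0 0; -0.1065 -0.0239 0 0 0 0 0"
}}

```text
time_s: 11.7
tool_pos: [0.4848, -0.1326, 0.1228]
ee_rot: [3.077, 0.625, 0.008]
wrist_force: [10.6, 3.7, 2.3]
gripper_width: 0.0251
gripper_force: 25.7
```

Run:
```python
from bowl import *
from model import *
look()
S2=S+[(.05,0),(2,3.4)]
o=sim(S2,.87,1.289); print("pred angle",(np.rad2deg(o[-1,1])-69)%360,o[-1])
```

```text
scene t=11.700 n=230 angle=-45.9 to_mark=115.6 spread=5.3 rmax=0.135
pred angle 313.62274095090936 [ 6.15       12.96121193  2.51388803]
```

Call:
{"fn": "jog_arm", "kwargs": {
  "increments": "0.0124 -0.0196 0 0 0 0 0; 0.0318 -0.0324 0 0 0 0 0; 0.0547 -0.0360 0 0 0 0 0; 0.0771 -0.0299 0 0 0 0 0; 0.0949 -0.0151 0 0 0 0 0; 0.1051 0.0057 0 0 0 0 0; 0.1058 0.0289 0 0 0 0 0; 0.0968 0.0503 0 0 0 0 0"
}}

```text
time_s: 12.75
tool_pos: [0.582, -0.0812, 0.1228]
ee_rot: [3.077, 0.625, 0.006]
wrist_force: [0.1, 0.1, 6.9]
gripper_width: 0.0255
gripper_force: 26.3
```

Call:
{"fn": "jog_arm", "kwargs": {
  "increments": "-0.0169 0.0158 0 0 0 0 0; -0.0389 0.0233 0 0 0 0 0; -0.0620 0.0209 0 0 0 0 0; -0.0821 0.0093 0 0 0 0 0; -0.0956 -0.0096 0 0 0 0 0; -0.1001 -0.0323 0 0 0 0 0; -0.0948 -0.0549 0 0 0 0 0; -0.0807 -0.0733 0 0 0 0 0"
}}

```text
time_s: 13.75
tool_pos: [0.501, -0.1549, 0.1227]
ee_rot: [-3.078, -0.625, -0.007]
wrist_force: [6.5, 8.5, 5.4]
gripper_width: 0.0253
gripper_force: 26.1
```

Call:
{"fn": "jog_arm", "kwargs": {
  "increments": "0.0205 -0.0110 0 0 0 0 0; 0.0436 -0.0125 0 0 0 0 0; 0.0653 -0.0044 0 0 0 0 0; 0.0818 0.0120 0 0 0 0 0; 0.0900 0.0337 0 0 0 0 0; 0.0885 0.0568 0 0 0 0 0; 0.0777 0.0773 0 0 0 0 0; 0.0593 0.0915 0 0 0 0 0"
}}

```text
time_s: 14.75
tool_pos: [0.5599, -0.0623, 0.1227]
ee_rot: [3.078, 0.627, 0.005]
wrist_force: [-0.3, -1.4, 8.3]
gripper_width: 0.0258
gripper_force: 26.3
```

Call:
{"fn": "jog_arm", "kwargs": {
  "increments": "-0.0226 0.0054 0 0 0 0 0; -0.0453 0.0010 0 0 0 0 0; -0.0643 -0.0125 0 0 0 0 0; -0.0760 -0.0325 0 0 0 0 0; -0.0784 -0.0556 0 0 0 0 0; -0.0711 -0.0776 0 0 0 0 0; -0.0553 -0.0946 0 0 0 0 0; -0.0339 -0.1036 0 0 0 0 0"
}}

```text
time_s: 15.75
tool_pos: [0.5259, -0.1667, 0.1226]
ee_rot: [-3.077, -0.624, -0.003]
wrist_force: [1.9, 8.9, 9.9]
gripper_width: 0.0251
gripper_force: 26.5
```

Call:
{"fn": "jog_arm", "kwargs": {
  "increments": "0.0232 0.0005 0 0 0 0 0; 0.0440 0.0106 0 0 0 0 0; 0.0589 0.0285 0 0 0 0 0; 0.0651 0.0508 0 0 0 0 0; 0.0615 0.0737 0 0 0 0 0; 0.0488 0.0931 0 0 0 0 0; 0.0293 0.1056 0 0 0 0 0; 0.0063 0.1089 0 0 0 0 0"
}}

```text
time_s: 16.75
tool_pos: [0.5315, -0.0573, 0.1227]
ee_rot: [3.078, 0.628, 0.003]
wrist_force: [0.2, -3.0, 8.3]
gripper_width: 0.0254
gripper_force: 26.3
```

Call:
{"fn": "jog_arm", "kwargs": {
  "increments": "-0.0223 -0.0065 0 0 0 0 0; -0.0399 -0.0216 0 0 0 0 0; -0.0497 -0.0427 0 0 0 0 0; -0.0500 -0.0658 0 0 0 0 0; -0.0407 -0.0871 0 0 0 0 0; -0.0234 -0.1026 0 0 0 0 0; -0.0013 -0.1096 0 0 0 0 0; 0.0217 -0.1069 0 0 0 0 0"
}}

```text
time_s: 17.75
tool_pos: [0.5534, -0.1649, 0.1226]
ee_rot: [-3.077, -0.624, 0.0]
wrist_force: [-2.4, 7.2, 11.3]
gripper_width: 0.025
gripper_force: 26.7
```

Run:
```python
from bowl import *
from model import *
look()
S2=S+[(.05,0),(2,3.4),(.05,0),(6,3.4)]
o=sim(S2,.87,1.289); print("pred angle",(np.rad2deg(o[-1,1])-69)%360,o[-1])
```

```text
scene t=17.750 n=185 angle=95.4 to_mark=334.3 spread=5.4 rmax=0.133
pred angle 100.17095199920664 [12.2        28.08533134  2.52989821]
```

Run:
```python
from bowl import *
from model import *
B=.884;K=1.289
w0=sim(S+[(.05,0),(2,3.4),(.05,0),(6,3.4)],B,K)[-1,2]; need=np.deg2rad(334.3)
print(w0)
from scipy.optimize import brentq
def g(s): return sim([(.05,0),(1,s),(1,s*.8),(.5,1.45),(.5,1.4)],B,K,w=w0)
s=brentq(lambda s:need-.6-g(s)[-1,1],1.2,3.3); o=g(s); print(s,o[-1],need-o[-1,1]);print(o[::100].round(2)[:,[0,2]].tolist())
s=round(s,2)
th,p=42.7411,np.array([.553,-.1646])
th,p=rows(th,[s/8]*8,p); th,p=rows(th,[s*.1]*8,p); th,p=rows(th,[1.45/8]*4+[1.4/8]*4,p)
```

```text
2.51589820897327
2.9176419979784907 [3.05       5.23463569 0.84437599] 0.6000000000000023
[[0.0, 2.52], [0.25, 2.16], [0.5, 2.12], [0.75, 2.1], [1.0, 2.08], [1.25, 1.95], [1.5, 1.81], [1.75, 1.71], [2.0, 1.64], [2.25, 1.41], [2.5, 1.18], [2.75, 1.0], [3.0, 0.87]]
0.0174 0.0097 0 0 0 0 0; 0.0302 0.0251 0 0 0 0 0; 0.0366 0.0440 0 0 0 0 0; 0.0359 0.0639 0 0 0 0 0; 0.0281 0.0823 0 0 0 0 0; 0.0142 0.0967 0 0 0 0 0; -0.0038 0.1052 0 0 0 0 0; -0.0237 0.1067 0 0 0 0 0
end th 45.6611 p [0.5293, -0.0579]
-0.0155 -0.0040 0 0 0 0 0; -0.0292 -0.0124 0 0 0 0 0; -0.0399 -0.0242 0 0 0 0 0; -0.0467 -0.0387 0 0 0 0 0; -0.0491 -0.0545 0 0 0 0 0; -0.0468 -0.0704 0 0 0 0 0; -0.0401 -0.0849 0 0 0 0 0; -0.0294 -0.0969 0 0 0 0 0
end th 47.9971 p [0.4999, -0.1548]
0.0081 -0.0056 0 0 0 0 0; 0.0172 -0.0097 0 0 0 0 0; 0.0269 -0.0122 0 0 0 0 0; 0.0368 -0.0128 0 0 0 0 0; 0.0464 -0.0117 0 0 0 0 0; 0.0556 -0.0089 0 0 0 0 0; 0.0642 -0.0046 0 0 0 0 0; 0.0719 0.0011 0 0 0 0 0
end th 49.4221 p [0.5718, -0.1537]
```

Call:
{"fn": "jog_arm", "kwargs": {
  "increments": "0.0174 0.0097 0 0 0 0 0; 0.0302 0.0251 0 0 0 0 0; 0.0366 0.0440 0 0 0 0 0; 0.0359 0.0639 0 0 0 0 0; 0.0281 0.0823 0 0 0 0 0; 0.0142 0.0967 0 0 0 0 0; -0.0038 0.1052 0 0 0 0 0; -0.0237 0.1067 0 0 0 0 0"
}}

```text
time_s: 18.8
tool_pos: [0.5294, -0.0576, 0.1227]
ee_rot: [3.078, 0.627, 0.002]
wrist_force: [0.0, -1.5, 8.9]
gripper_width: 0.0253
gripper_force: 26.3
```

Call:
{"fn": "jog_arm", "kwargs": {
  "increments": "-0.0155 -0.0040 0 0 0 0 0; -0.0292 -0.0124 0 0 0 0 0; -0.0399 -0.0242 0 0 0 0 0; -0.0467 -0.0387 0 0 0 0 0; -0.0491 -0.0545 0 0 0 0 0; -0.0468 -0.0704 0 0 0 0 0; -0.0401 -0.0849 0 0 0 0 0; -0.0294 -0.0969 0 0 0 0 0"
}}

```text
time_s: 19.8
tool_pos: [0.5014, -0.1552, 0.1227]
ee_rot: [-3.078, -0.625, -0.006]
wrist_force: [5.2, 6.4, 7.9]
gripper_width: 0.0254
gripper_force: 26.2
```

Call:
{"fn": "jog_arm", "kwargs": {
  "increments": "0.0081 -0.0056 0 0 0 0 0; 0.0172 -0.0097 0 0 0 0 0; 0.0269 -0.0122 0 0 0 0 0; 0.0368 -0.0128 0 0 0 0 0; 0.0464 -0.0117 0 0 0 0 0; 0.0556 -0.0089 0 0 0 0 0; 0.0642 -0.0046 0 0 0 0 0; 0.0719 0.0011 0 0 0 0 0"
}}

```text
time_s: 20.8
tool_pos: [0.5719, -0.1545, 0.1227]
ee_rot: [3.078, 0.625, -0.001]
wrist_force: [-0.8, 1.4, 9.5]
gripper_width: 0.0253
gripper_force: 26.4
```

Run:
```python
from bowl import *
look()
```

```text
scene t=20.800 n=223 angle=42.7 to_mark=27.0 spread=5.2 rmax=0.134
```

Run:
```python
from bowl import *
from model import *
need=np.deg2rad(27.0)
for w0 in(.83,.88,.93):
  for st in ([1.4,1.4],[1.4,1.4,.7],[1.4,1.4,1.4],[1.4]*4,[1.2]*4):
    o=sim([(.05,0)]+[(.125,s) for s in st]+[(1.2,0)],.88,1.289,w=w0,lag=.03); print(w0,st,"left deg",np.rad2deg(need-o[-1,1]).round(1))
th,p=49.4221,np.array([.5718,-.1537])
rows(th,[1.4/8]*4+[0]*4,p)
```

```text
0.83 [1.4, 1.4] left deg 7.7
0.83 [1.4, 1.4, 0.7] left deg 5.7
0.83 [1.4, 1.4, 1.4] left deg 3.6
0.83 [1.4, 1.4, 1.4, 1.4] left deg -0.5
0.83 [1.2, 1.2, 1.2, 1.2] left deg 2.6
0.88 [1.4, 1.4] left deg 6.3
0.88 [1.4, 1.4, 0.7] left deg 4.3
0.88 [1.4, 1.4, 1.4] left deg 2.1
0.88 [1.4, 1.4, 1.4, 1.4] left deg -2.1
0.88 [1.2, 1.2, 1.2, 1.2] left deg 1.1
0.93 [1.4, 1.4] left deg 4.9
0.93 [1.4, 1.4, 0.7] left deg 2.8
0.93 [1.4, 1.4, 1.4] left deg 0.6
0.93 [1.4, 1.4, 1.4, 1.4] left deg -3.7
0.93 [1.2, 1.2, 1.2, 1.2] left deg -0.5
0.0066 0.0070 0 0 0 0 0; 0.0118 0.0151 0 0 0 0 0; 0.0156 0.0239 0 0 0 0 0; 0.0178 0.0332 0 0 0 0 0; 0.0178 0.0332 0 0 0 0 0; 0.0178 0.0332 0 0 0 0 0; 0.0178 0.0332 0 0 0 0 0; 0.0178 0.0332 0 0 0 0 0
end th 50.1221 p [0.5896, -0.1205]
```

Call:
{"fn": "jog_arm", "kwargs": {
  "increments": "0.0066 0.0070 0 0 0 0 0; 0.0118 0.0151 0 0 0 0 0; 0.0156 0.0239 0 0 0 0 0; 0.0156 0.0239 0 0 0 0 0; 0.0156 0.0239 0 0 0 0 0; 0.0156 0.0239 0 0 0 0 0; 0.0156 0.0239 0 0 0 0 0; 0.0156 0.0239 0 0 0 0 0"
}}

```text
time_s: 21.85
tool_pos: [0.588, -0.1313, 0.1228]
ee_rot: [3.076, 0.624, 0.002]
wrist_force: [1.7, -0.5, 7.8]
gripper_width: 0.0253
gripper_force: 26.3
```

Call:
{"fn": "jog_arm", "kwargs": {
  "increments": "0 0 0 0 0 0 0; 0 0 0 0 0 0 0; 0 0 0 0 0 0 0; 0 0 0 0 0 0 0; 0 0 0 0 0 0 0; 0 0 0 0 0 0 0; 0 0 0 0 0 0 0; 0 0 0 0 0 0 0"
}}

```text
time_s: 22.85
tool_pos: [0.588, -0.1313, 0.1228]
ee_rot: [3.077, 0.624, 0.002]
wrist_force: [2.0, -0.1, 7.8]
gripper_width: 0.0253
gripper_force: 26.3
```

Run:
```python
from bowl import *
look(("scene","top","scene"))
o=telemetry.get_obs(); print(o['time_s'])
a=cv2.imread(sorted(__import__('glob').glob("pics/log_top_2*"))[-1]); b=cv2.imread(sorted(__import__('glob').glob("pics/log_scene_2*"))[-1])
f=lambda i:cv2.resize(i,(800,300) if 0 else None,fx=4,fy=4,interpolation=cv2.INTER_CUBIC)
cv2.imwrite("pics/stop.png",np.hstack([cv2.resize(a[180:290,320:420],(400,440)),cv2.resize(b[150:260,240:340],(400,440))]))
```

```text
scene t=22.850 n=204 angle=68.7 to_mark=1.0 spread=5.2 rmax=0.133
top t=22.900 n=225 angle=69.6 to_mark=0.1 spread=5.2 rmax=0.133
scene t=22.950 n=205 angle=68.7 to_mark=1.0 spread=5.2 rmax=0.134
23.0
```

View pics/stop.png

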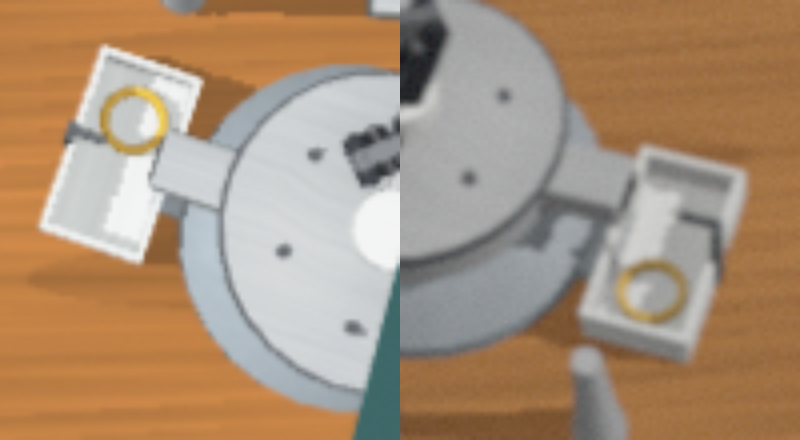

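The bowl has stopped with the spout (left crop at about 195,170) on the pointer's line, within 1° of the mark. Next I open the fingers and lift straight up.

Call:
{"fn": "jog_arm", "kwargs": {
  "increments": "0 0 0 0 0 0 0.4; 0 0 0 0 0 0 0.5; 0 0 0 0 0 0 0.7; 0 0 0 0 0 0 0.9; 0 0 0 0 0 0 1; 0 0 0 0 0 0 1; 0 0 0.02 0 0 0 1; 0 0 0.045 0 0 0 1"
}}

```text
time_s: 24.0
tool_pos: [0.5864, -0.13, 0.1662]
ee_rot: [-3.078, -0.625, 0.003]
wrist_force: [0.5, -0.5, 0.0]
gripper_width: 0.0857
gripper_force: 0.0
```

Call:
{"fn": "jog_arm", "kwargs": {
  "increments": "0 0 0.03 0 0 0 1; 0 0 0.06 0 0 0 1; 0 0 0.09 0 0 0 1; 0 0 0.1 0 0 0 1; 0 0 0.1 0 0 0 1; 0 0 0.1 0 0 0 1; 0 0 0.1 0 0 0 1; 0 0 0.1 0 0 0 1"
}}

```text
time_s: 25.0
tool_pos: [0.5867, -0.1301, 0.2655]
ee_rot: [-3.078, -0.625, 0.002]
wrist_force: [0.1, 0.5, -0.5]
gripper_width: 0.0859
gripper_force: 0.0
```

Run:
```python
from bowl import *
look(("top","scene"))
o=telemetry.get_obs(); print(o['time_s'],o['tool_pos'],o['wrist_force'],o['gripper_width'])
```

```text
top t=25.000 n=219 angle=69.6 to_mark=0.1 spread=5.2 rmax=0.133
scene t=25.050 n=201 angle=68.6 to_mark=1.1 spread=5.2 rmax=0.133
25.1 [ 0.58686772 -0.13017429  0.26604561] [-0.45375474  0.34594206  0.61418474] 0.08530311936983781
```

```bash
python3 -c "
from workcell import ticket
print(ticket.hand_in())"
```

```text
the job is handed in; nothing more can be done
None
```

I handed the job in at about 25 s: the bowl ran about 2.5 rad/s (24 turns a minute, averaged from camera angles) for 6 s. It then stopped with the spout about 1° from the mark. The crank is released and the arm is clear; the hand-in gave no verdict.

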